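# Clamp a card core in the bench chuck

## Robot

A 6-joint arm with a two-finger parallel gripper is mounted at the origin on a cart in front of the work surface, level with it; the furniture and walls round the work are solid. World frame = base frame: x ahead of the robot, y to its left, z up, the work surface at z = 0. Lengths are in mm, angles in rad, forces in N, time in s.
With the tool pointing down it reaches from about 350 to 975 mm from the base axis. Payload 7.1 kg.
Tool frame: the origin (TCP) lies midway between the tips of the shut fingers; the grasp point (between the pads) lies ctrl.grip_point_offset behind it (ctrl.grip_point_offset is the distance from the TCP to the grasp point, in mm); z points along the fingers, y is the line along which they close (so a half turn about z gives the same grasp; the last joint's range is limited). The gripper opens to 88 mm and grips with 3 to 60 N. Pads are 20 mm wide; open, the fingers measure 115 mm over their backs; the gripper's body (75 mm by 178 mm) begins 61 mm behind the grasp point.
Start: joints at [-1.186, 0.423, 1.63, -0, 1.089, -0.019], TCP at [245.588, -574.71, 222.675] pointing down, gripper open.
Joint ranges: [-3, 3], [-0.9, 2.11], [0.09, 2.58], [-1.31, 4.45], [0.11, 2.69], [-2.54, 2.54]. Speed limits (rad/s): [2.39, 2.39, 3.01, 3.14, 3.14, 3.14].

## Interface

Orientations are given as a rotation vector (axis times angle).
In Python, from workcell import ctrl gives the robot as it stands.
- The arm moves only by the tool apply_moves, never from a script. Its argument "targets" is a list of rows, each an object of numbers: "tx", "ty", "tz": the shift along the world's x, y, z in m; "spin": the turn about the world's z in degrees. In form: [{"tx": .., "ty": .., "tz": .., "spin": ..}, ...]. A call has exactly 8 rows; each row is the pose to reach, as a shift and turn from the pose commanded when the call began; what a row does not reach only later rows make up. A row lasts 1/10 s, in which the tool goes at most 50 mm and 8.59 degrees, less where a joint would pass 70% of its speed; a pose out of reach is approached as far as the arm can. A call with a gripper value outside its range is refused whole. "gripper" is the closure, from -1 (fully open) to 1 (shut), set as the call begins (left out, the last holds). The fingers move at their own pace and stop on an object; the grip force is fixed at half the most. Time passes only in rows, so rows that repeat a pose let the fingers close, or fill a call up. It gives the time, the measured TCP pose, the force, the opening and the grip force at its end, in the units of the state.
- ctrl.get_obs(): the state, without advancing time (a new reading comes with each control period).
- ctrl.get_image(name): name is "side" or "top"; returns the picture (400x640x3 uint8, red, green, blue); there is no depth.
- ctrl.get_calibration(name): a dict with "fov_y" (degrees; the focal length in pixels is half the picture's height over the tangent of half this angle, whatever the lens; pixels are square), "cx", "cy" (the principal point, pixels), "rvec" (rotation vector, rad) and "tvec" (3), from world to camera coordinates, as OpenCV has them. Camera axes: x right, y down, z forward; pixel columns grow to the right and rows downward; lengths in mm; the calibration is good to about 2 mm. A picture is of the moment at which its call begins. get_calibration takes no time and is no camera call.
- ctrl.close_job(): hands the job in; it is judged then, once.
Trained networks look in the newest picture that a camera, given by its name, has taken for a name from the list of things; names that differ only in an ending like _2 or _b are one class to them, and where a whole thing is asked for, a point or a joint stands for the part that bears it (a point fixed in the world has none). Each returns a list of dicts, best first, with "score" (0 to 1); they miss things now and then, are a little off and sometimes report something else, mostly with a low value. They report only what shows in the picture. A call takes as long as a camera call.
- ctrl.outline_of(name, camera): "pixels" (400x640 bool, what is visible of it) and "box" ([left, top, right, bottom] in pixels, round what is visible of it).
- ctrl.pinpoint(name, camera): "uv" ([column, row] in pixels: a listed point, or the origin of a listed thing).
The state is a dict: "t": time; "qpos": joint angles; "qvel": joint speeds; "joint_torque": joint torques, N m; "ee_pos": TCP position; "orientation": TCP orientation; "ft_force": force on the tool from outside, world axes, zero at the start; "moment": the same for the moment, N m; "width": finger opening in mm; "grasp_force": force on a finger pad.
Only numpy, scipy, OpenCV 4.12 (cv2) and the standard library are available. Lean on these libraries where they do the work, as an engineer would, in place of code of your own. Each camera call takes 0.05 s, during which the arm holds its last target. There are 200 camera calls.

## Task

Stand the taller of the two loose card cores upright on the face of the bench chuck, between its three open jaws, and let go of it. Then swing the chuck sleeve clockwise by its upright handle until all three jaws grip the core firmly, and after that slide the bent sheet guard round its curved rod to its far stop at the front. Leave the shorter core, the wooden block and the flat tin where they are.

Things in the scene. Friction and masses are not known exactly. Their poses are not given: they have to be found in the camera images.
- chuck: bench chuck, fixed: grey base plate 270x270x12 mm, steel body 100 mm across, flat face 40 mm above the table, no hole. Origin on its vertical axis at table height; x points away from the robot (yaw within 0.2 rad). Angles below are about its z from its x. A curved rod, 10 mm thick, radius 130 mm about the axis, 48 mm up, runs from -60 (right) to -192 degrees (front), a post at each end
- sleeve (a joint): turn of the dark knurled sleeve (116 mm across, 14 to 33 mm up), rad, 0 = jaws open, growing clockwise from above; starts at 0 to 0.2. Drives all jaws inward, 7.5 mm per rad: noses 25 mm from the axis at 0, meeting the 31 mm core at about 1.2, own stop at 1.36. Friction 0.6 N m (7 N at the handle); stays where left and keeps the jaws tight
- sleeve_handle (a point): top of the sleeve's upright round steel handle, 16 mm thick, 90 mm from the chuck axis, 18 to 112 mm above the table; at sleeve value q it stands at 125 degrees minus q. Pushing it sideways along its circle about the chuck axis turns the sleeve
- jaw0: steel jaw on the chuck face at 180 degrees (towards the robot), nose 12 mm wide, reaching 66 mm above the table. Slides radially with the sleeve. Origin on the chuck axis when open, moving as the jaw does. Smooth, friction about 0.3 on the core
- jaw1: the same, at 300 degrees
- jaw2: the same, at 60 degrees
- guard (a joint): travel of the guard round the curved rod, rad about the chuck axis, growing clockwise seen from above; starts between 0 and 0.15 (guard on the right), 0.9 = far stop (guard at the front). Friction 0.25 N m, about 2 N at its handle; stays where it is left
- guard_handle (a point): top of the guard's upright black round handle, 16 mm thick, 130 mm from the chuck axis, free from 59 to 110 mm up; at guard value g it stands at -75 degrees minus g. Push it sideways along its circle. The guard is a bent aluminium sheet, 25 to 85 mm up, reaching 1 rad clockwise from the handle, on two bored blocks that ride the rod
- long_core: the taller brown card tube, 31 mm across, bore about 18 mm, 85 mm long, about 50 g, standing on end on the table at the right. Origin at the centre of its underside, z along the tube. Either end may be up in the chuck
- core_mid (a point): middle of the taller core on its axis, 42.5 mm from either end
- short_core: the shorter card tube, 31 mm across, 60 mm long, standing near the taller one (they swap places); not to be moved. Origin at its underside
- beech_block: wooden block 35x100x40 mm lying at the left, 40 mm tall; leave it. Origin at its underside
- flat_tin: plain round pale tin, 73 mm across, 31 mm tall, near left; leave it. Origin at its underside

How it is judged:
By the outcome, as a careful person would: the job done as asked, in the order asked, and still so for the second after the job is handed in, with the robot touching nothing.
It also fails if it takes over 70 s, if anything falls off the work surface, if the arm or the gripper's body presses on something with over 40 N, if the wrist force passes 120 N, or if a joint passes its speed limit or range.

## Working session

There is one attempt and no reset: what is moved stays moved. The work goes in short steps, Python scripts to look and compute and a tool call to move; the robot and the scene stay as the last step left them, time stands still between calls to the robot, and variables do not carry over. Pictures are saved under pics/ and viewed, at most 11 in all, crops included, and the job is handed in when it is done.

Besides the shell and the picture viewer there is one more tool, called after "Request:" as name(argument=value, ...) on one line, values as JSON. apply_moves: Moves the arm, as the interface text tells. Its arguments: {"type":"object","properties":{"targets":{"type":"array"},"gripper":{"type":"number"}},"required":["targets"]}

```bash
mkdir -p pics
cat > h.py <<'E'
import numpy as np, cv2
from workcell import ctrl
def cal(n):
    c=ctrl.get_calibration(n); f=200/np.tan(np.radians(c["fov_y"])/2)
    K=np.array([[f,0,c["cx"]],[0,f,c["cy"]],[0,0,1.]]); R=cv2.Rodrigues(np.array(c["rvec"],float))[0]
    return K,R,np.array(c["tvec"],float)
def ray(n,uv):
    K,R,t=cal(n); d=R.T@np.linalg.inv(K)@np.array([uv[0],uv[1],1.]); return -R.T@t,d
def onz(n,uv,z):
    o,d=ray(n,uv); return o+d*(z-o[2])/d[2]
def proj(n,P):
    K,R,t=cal(n); p=K@(R@np.array(P,float)+t); return p[:2]/p[2]
def tri(uvs):
    A=np.zeros((3,3));b=np.zeros(3)
    for n,uv in uvs.items():
        o,d=ray(n,uv); d/=np.linalg.norm(d); M=np.eye(3)-np.outer(d,d); A+=M;b+=M@o
    return np.linalg.solve(A,b)
def snap(n,f):
    im=ctrl.get_image(n); cv2.imwrite("pics/"+f,im[:,:,::-1]); return im
E
python3 - <<'E'
from h import *
for n in("top","side"): snap(n,n+"0.png"); print(n,ctrl.get_calibration(n), ray(n,(320,200))[0])
Z=dict(chuck=0,sleeve_handle=112,guard_handle=110,long_core=0,core_mid=42.5,short_core=0,beech_block=0,flat_tin=0,jaw0=0,jaw1=0,jaw2=0)
for k,z in Z.items():
    r={}
    for n in("top","side"):
        p=ctrl.pinpoint(k,n)
        if p: r[n]=p[0]["uv"]; print(k,n,round(p[0]["score"],2),np.round(p[0]["uv"],1),np.round(onz(n,p[0]["uv"],z),1))
    if len(r)==2: print("   tri",tri(r).round(1))
o=ctrl.get_obs();print(o["t"],o["orientation"],o["width"],ctrl.grip_point_offset)
E
```

```text
top {'fov_y': 55.61842037319231, 'cx': 315.21639371909447, 'cy': 198.35758896429095, 'rvec': array([ 2.16688558, -2.11950668,  0.12060512]), 'tvec': array([ -27.95937997,  479.9235252 , 1054.23324256])} [ 337.09110166  -40.85668331 1107.79798126]
side {'fov_y': 44.33018073295827, 'cx': 318.1319609687107, 'cy': 192.05181797636536, 'rvec': array([ 1.01444867,  2.42539445, -1.04032424]), 'tvec': array([ 354.66086617, -160.40479258, 1586.84242146])} [1155.77885174  625.66283506  970.72352434]
chuck top 0.96 [320.1 188. ] [515.8 -30.4   0. ]
chuck side 0.84 [308.2 220.8] [517.1 -27.6   0. ]
   tri [515.8 -29.8  -2.5]
sleeve_handle top 0.62 [285.  188.2] [495.3  62.  112. ]
sleeve_handle side 0.77 [342.4 204.7] [492.4  69.  112. ]
   tri [493.3  65.  110.2]
guard_handle top 0.61 [365.6 184.1] [ 511.1 -152.3  110. ]
guard_handle side 0.65 [280.5 168.4] [ 506.  -143.5  110. ]
   tri [ 507.9 -148.6  109.4]
long_core top 0.63 [424.5 209.7] [ 457.9 -336.6    0. ]
long_core side 0.52 [256.5 160.2] [ 449.1 -322.9    0. ]
   tri [ 4.527e+02 -3.302e+02  4.000e-01]
core_mid top 0.45 [427.7 211.5] [ 
[... 279 characters left out ...]
.2] [490.4 303.7   0. ]
beech_block side 0.65 [411.5 287.7] [497.3 303.3   0. ]
   tri [492.4 303.3  -4.8]
flat_tin top 0.9 [193.1 239.4] [356.2 337.5   0. ]
flat_tin side 0.63 [453.8 258.9] [350.9 326.5   0. ]
   tri [357.6 331.6  10.6]
jaw0 top 0.58 [319.6 188.9] [513.1 -29.    0. ]
jaw0 side 0.38 [309.5 223.1] [520.6 -19.1   0. ]
   tri [514.  -27.7 -11.3]
jaw1 top 0.58 [319.6 188.9] [513.1 -29.    0. ]
jaw1 side 0.38 [309.5 223.1] [520.6 -19.1   0. ]
   tri [514.  -27.7 -11.3]
jaw2 top 0.58 [319.6 188.9] [513.1 -29.    0. ]
jaw2 side 0.38 [309.5 223.1] [520.6 -19.1   0. ]
   tri [514.  -27.7 -11.3]
1.2 [-3.07777874e+00 -6.29953446e-01  2.77750957e-07] 88.06895409561339 18.700000000000003
```

View pics/top0.png

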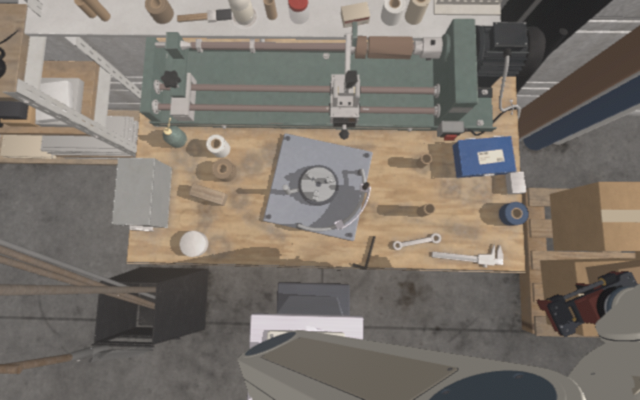

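View pics/side0.png

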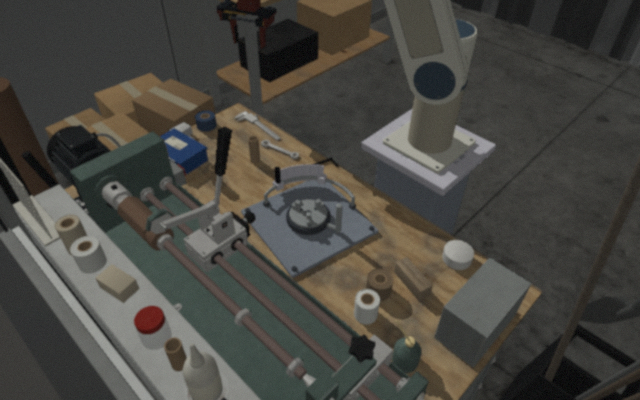

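The top view shows the tall core at about (425,209) with the long shadow, the short core at (425,160), and the chuck at (320,187). The side view shows the tall core at (254,150) and the sleeve handle at (340,212). I'll zoom in to fit the chuck accurately.

Run:
```python
from h import *
a=cv2.imread("pics/top0.png")[125:250,255:450]; b=cv2.imread("pics/side0.png")[125:285,230:390]
A=cv2.resize(a,None,fx=4,fy=4,interpolation=cv2.INTER_CUBIC);cv2.imwrite("pics/ct.png",A)
B=cv2.resize(b,None,fx=3.7,fy=3.7,interpolation=cv2.INTER_CUBIC);cv2.imwrite("pics/cs.png",B)
for k in("chuck","long_core","short_core","sleeve_handle","guard_handle"):
  for n in("top","side"):
    r=ctrl.outline_of(k,n)
    if r:
        m=r[0]["pixels"]; ys,xs=np.nonzero(m); print(k,n,round(r[0]["score"],2),r[0]["box"],xs.mean().round(1),ys.mean().round(1),m.sum())
        if k=="chuck":
            c=max(cv2.findContours(m.astype(np.uint8),0,2)[0],key=cv2.contourArea); h=cv2.convexHull(c)
            print(cv2.approxPolyDP(h,5,True).reshape(-1,2).tolist())
```

```text
chuck top 0.81 [265.3, 133.9, 371.9, 240.3] 318.9 186.7 8394
[[284, 134], [371, 153], [369, 192], [354, 239], [265, 220]]
chuck side 0.66 [241.5, 164.5, 375.4, 275.9] 307.9 219.3 8336
[[318, 165], [377, 231], [293, 276], [242, 211], [277, 168]]
long_core top 0.63 [308.3, 173.1, 311.3, 178.1] 309.4 175.4 40
long_core side 0.84 [252.1, 137.5, 262.0, 163.6] 254.2 149.0 260
short_core top 0.48 [418.1, 156.0, 432.5, 170.5] 423.6 160.8 165
short_core side 0.64 [210.0, 164.4, 214.7, 182.3] 213.1 174.7 80
sleeve_handle top 0.84 [283.9, 166.3, 340.1, 207.9] 311.9 191.2 406
sleeve_handle side 0.65 [289.4, 206.2, 343.6, 238.4] 318.3 223.8 602
guard_handle top 0.65 [334.9, 180.7, 368.5, 232.1] 355.3 202.6 184
guard_handle side 0.87 [273.6, 163.4, 326.3, 191.5] 298.5 173.9 725
```

View pics/ct.png

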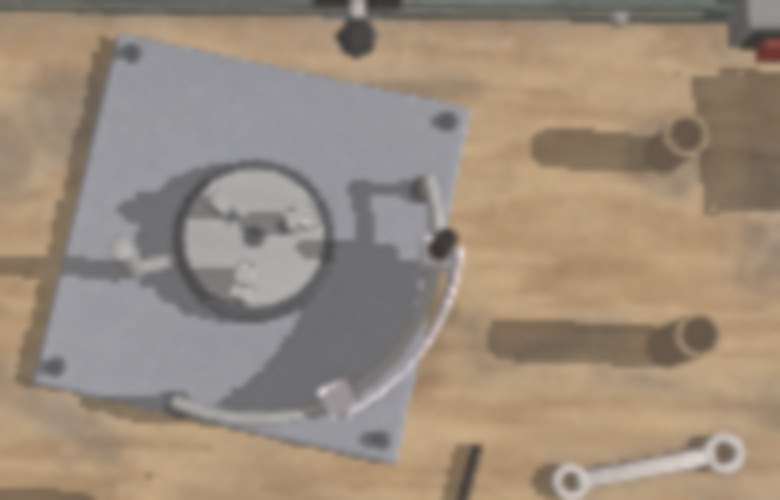

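View pics/cs.png

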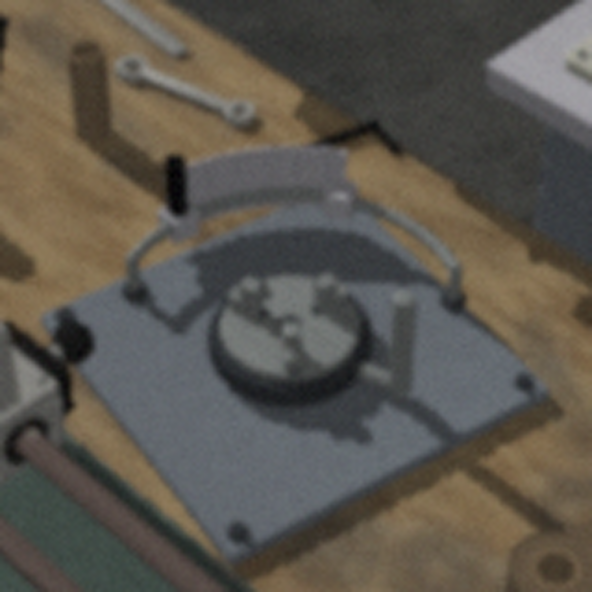

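```bash
cat > fit.py <<'E'
from h import *
from scipy.optimize import least_squares
T=lambda x,y:np.array([255+x/4-.4,125+y/4-.4]); S=lambda x,y:np.array([230+x/3.7-.4,125+y/3.7-.4])
ob=[("top",T(118,37),"c",(135,135)),("top",T(468,107),"c",(135,-135)),("top",T(396,462),"c",(-135,-135)),("top",T(38,382),"c",(-135,135)),
("side",S(548,395),"c",(-135,135)),("side",S(235,560),"c",(135,135)),("side",S(45,318),"c",(135,-135)),
("top",T(254,236),"f",40),("side",S(292,330),"f",40),
("top",T(122,243),"h",112),("side",S(403,295),"h",112),("top",T(443,240),"g",110),("side",S(175,158),"g",110)]
def P(p,k,a):
    cx,cy,w,q,g=p
    if k=="c": l=(*a,12)
    elif k=="f": l=(0,0,a)
    elif k=="h": t=np.radians(125)-q; l=(90*np.cos(t),90*np.sin(t),a)
    else: t=np.radians(-75)-g; l=(130*np.cos(t),130*np.sin(t),a)
    c,s=np.cos(w),np.sin(w); return (cx+c*l[0]-s*l[1],cy+s*l[0]+c*l[1],l[2])
f=lambda p:np.concatenate([proj(n,P(p,k,a))-u for n,u,k,a in ob])
r=least_squares(f,[516,-30,0,.1,.1],loss="soft_l1"); print(r.x.round(3)); print(f(r.x).reshape(-1,2).round(1).tolist())
print(P(r.x,"h",112),P(r.x,"g",110))
print("core top",onz("top",T(698,333),85),onz("side",S(88,50),85),tri({"top":T(698,333),"side":S(88,50)}))
print("short",onz("top",T(687,135),60))
E
python3 fit.py
```

```text
[ 5.21777e+02 -2.35790e+01 -1.92000e-01  1.85000e-01  1.61000e-01]
[[-0.8, -1.5], [0.5, -0.6], [0.1, 0.4], [-1.7, 0.4], [1.3, -2.0], [-0.7, 0.2], [-2.3, -0.7], [-0.4, 0.1], [-0.6, -1.7], [-0.8, 0.7], [0.0, 1.1], [0.5, -0.0], [0.2, 0.1]]
(np.float64(500.9874174532804), np.float64(63.987296279501), 112) (np.float64(509.8244723057386), np.float64(-153.02785989058822), 110)
core top [ 453.89923363 -326.29912438   85.        ] [ 450.8847406  -324.63080293   85.        ] [ 452.69829344 -324.64136003   86.46928275]
short [ 596.654304   -327.85482098   60.        ]
```

Request:
apply_moves(targets=[{"tx":0.03,"ty":0.036,"tz":0,"spin":0},{"tx":0.06,"ty":0.072,"tz":0,"spin":0},{"tx":0.09,"ty":0.108,"tz":-0.01,"spin":0},{"tx":0.12,"ty":0.144,"tz":-0.03,"spin":0},{"tx":0.15,"ty":0.18,"tz":-0.045,"spin":0},{"tx":0.18,"ty":0.216,"tz":-0.06,"spin":0},{"tx":0.207,"ty":0.249,"tz":-0.07,"spin":0},{"tx":0.207,"ty":0.249,"tz":-0.07,"spin":0}], gripper=-1)

```text
t: 2.5
ee_pos: [454.4, -321.7, 151.3]
orientation: [-3.074, -0.637, 0.002]
ft_force: [-0.3, -0.6, -0.5]
width: 87.8
grasp_force: 0.0
```

Request:
apply_moves(targets=[{"tx":0,"ty":0,"tz":-0.02,"spin":0},{"tx":0,"ty":0,"tz":-0.04,"spin":0},{"tx":0,"ty":0,"tz":-0.06,"spin":0},{"tx":0,"ty":0,"tz":-0.08,"spin":0},{"tx":0,"ty":0,"tz":-0.1,"spin":0},{"tx":0,"ty":0,"tz":-0.117,"spin":0},{"tx":0,"ty":0,"tz":-0.117,"spin":0},{"tx":0,"ty":0,"tz":-0.117,"spin":0}])

```text
t: 3.3
ee_pos: [452.4, -326.3, 35.9]
orientation: [-3.078, -0.629, 0.0]
ft_force: [-0.4, 0.1, 0.8]
width: 87.7
grasp_force: 0.0
```

Request:
apply_moves(targets=[{"tx":0,"ty":0,"tz":0,"spin":0},{"tx":0,"ty":0,"tz":0,"spin":0},{"tx":0,"ty":0,"tz":0,"spin":0},{"tx":0,"ty":0,"tz":0,"spin":0},{"tx":0,"ty":0,"tz":0,"spin":0},{"tx":0,"ty":0,"tz":0,"spin":0},{"tx":0,"ty":0,"tz":0,"spin":0},{"tx":0,"ty":0,"tz":0,"spin":0}], gripper=1)

```text
t: 4.1
ee_pos: [452.6, -325.7, 35.7]
orientation: [-3.078, -0.63, 0.0]
ft_force: [-0.1, -0.1, -0.3]
width: 30.6
grasp_force: 30.0
```

Request:
apply_moves(targets=[{"tx":0,"ty":0,"tz":0.03,"spin":0},{"tx":0,"ty":0,"tz":0.07,"spin":0},{"tx":0,"ty":0,"tz":0.11,"spin":0},{"tx":0.005,"ty":0.02,"tz":0.14,"spin":0},{"tx":0.015,"ty":0.06,"tz":0.14,"spin":0},{"tx":0.025,"ty":0.1,"tz":0.14,"spin":0},{"tx":0.035,"ty":0.14,"tz":0.14,"spin":0},{"tx":0.045,"ty":0.18,"tz":0.14,"spin":0}])

```text
t: 4.9
ee_pos: [497.6, -144.2, 175.8]
orientation: [3.078, 0.629, 0.0]
ft_force: [-0.1, 0.2, 0.5]
width: 30.2
grasp_force: 30.0
```

Request:
apply_moves(targets=[{"tx":0.007,"ty":0.03,"tz":0,"spin":0},{"tx":0.015,"ty":0.06,"tz":0,"spin":0},{"tx":0.02,"ty":0.09,"tz":0,"spin":0},{"tx":0.024,"ty":0.11,"tz":0,"spin":0},{"tx":0.024,"ty":0.122,"tz":0,"spin":0},{"tx":0.024,"ty":0.122,"tz":0,"spin":0},{"tx":0.024,"ty":0.122,"tz":-0.02,"spin":0},{"tx":0.024,"ty":0.122,"tz":-0.03,"spin":0}])

```text
t: 5.7
ee_pos: [520.9, -24.5, 144.8]
orientation: [-3.078, -0.629, 0.002]
ft_force: [-0.5, -0.3, -0.9]
width: 30.7
grasp_force: 30.0
```

Run:
```python
from h import *
o=ctrl.get_obs();print(o["ee_pos"],o["width"])
ims=[]
for n in("top","side"):
    im=snap(n,n+"1.png"); u,v=map(int,proj(n,(521,-24,60))); c=im[v-55:v+45,u-50:u+50,::-1]; c=cv2.resize(c,(390,390),interpolation=2); ims.append(c)
    for k in("core_mid","long_core"):
        r=ctrl.pinpoint(k,n); print(n,k,[(x["score"],x["uv"]) for x in r[:1]], proj(n,o["ee_pos"]+np.array([0,0,6.5 if k=="core_mid" else -36])))
cv2.imwrite("pics/c1.png",np.hstack(ims))
```

```text
[520.87218522 -24.48174177 144.78358432] 30.675460434506945
top core_mid [] [317.49260882 176.60983981]
top long_core [] [317.6956002 179.6161254]
side core_mid [(0.74, [309.0, 178.8])] [307.6076262  180.54508813]
side long_core [(0.71, [309.0, 194.1])] [307.72673542 192.92241512]
```

View pics/c1.png

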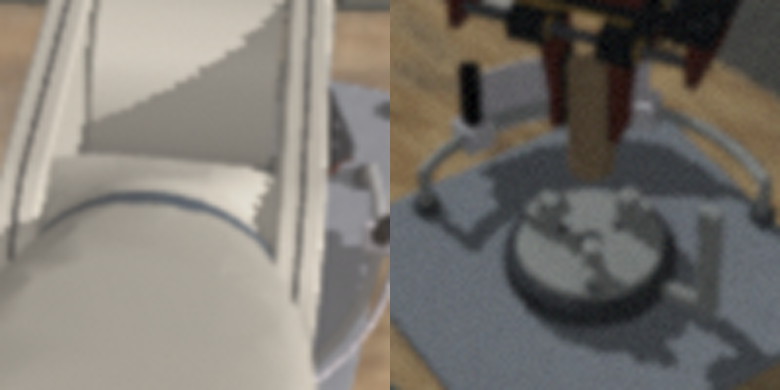

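The core hangs vertical in the side view, at column ~590 of the crop and directly above the chuck centre (~592). I'll lower it now.

Request:
apply_moves(targets=[{"tx":0,"ty":0,"tz":-0.015,"spin":0},{"tx":0,"ty":0,"tz":-0.03,"spin":0},{"tx":0,"ty":0,"tz":-0.045,"spin":0},{"tx":0,"ty":0,"tz":-0.055,"spin":0},{"tx":0,"ty":0,"tz":-0.061,"spin":0},{"tx":0,"ty":0,"tz":-0.065,"spin":0},{"tx":0,"ty":0,"tz":-0.068,"spin":0},{"tx":0,"ty":0,"tz":-0.068,"spin":0}])

```text
t: 6.8
ee_pos: [521.7, -23.7, 77.7]
orientation: [-3.078, -0.63, -0.0]
ft_force: [0.0, 0.2, -1.3]
width: 30.4
grasp_force: 30.0
```

Run:
```python
from h import *
o=ctrl.get_obs();print(o["ee_pos"],o["ft_force"],o["width"])
n="side";im=snap(n,n+"2.png"); u,v=map(int,proj(n,(521,-24,60))); c=im[v-50:v+50,u-50:u+50,::-1]; cv2.imwrite("pics/c2.png",cv2.resize(c,(500,500),interpolation=2))
```

```text
[521.66396568 -23.71393133  77.69680632] [ 0.01066776  0.21876548 -1.29898716] 30.447189141636898
```

View pics/c2.png

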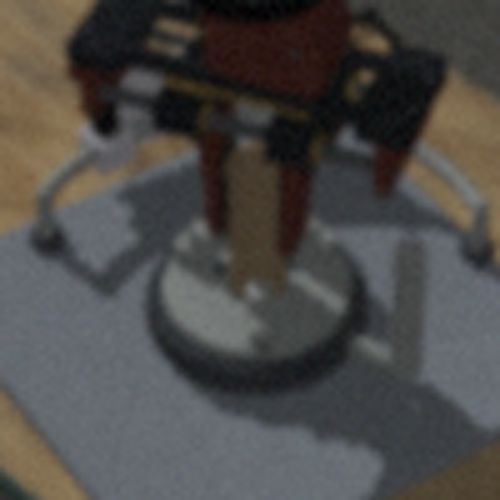

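The core stands between the jaws, with its bottom around (258,288) in the crop, just above the face and near centre. I'll ease it down a little and release.

Request:
apply_moves(targets=[{"tx":0,"ty":0,"tz":-0.0005,"spin":0},{"tx":0,"ty":0,"tz":-0.001,"spin":0},{"tx":0,"ty":0,"tz":-0.0015,"spin":0},{"tx":0,"ty":0,"tz":-0.0015,"spin":0},{"tx":0,"ty":0,"tz":-0.0015,"spin":0},{"tx":0,"ty":0,"tz":-0.0015,"spin":0},{"tx":0,"ty":0,"tz":-0.0015,"spin":0},{"tx":0,"ty":0,"tz":-0.0015,"spin":0}])

```text
t: 7.65
ee_pos: [521.6, -23.7, 76.2]
orientation: [-3.078, -0.63, 0.0]
ft_force: [-0.1, -0.6, -0.8]
width: 30.5
grasp_force: 30.0
```

Request:
apply_moves(targets=[{"tx":0,"ty":0,"tz":0,"spin":0},{"tx":0,"ty":0,"tz":0,"spin":0},{"tx":0,"ty":0,"tz":0,"spin":0},{"tx":0,"ty":0,"tz":0,"spin":0},{"tx":0,"ty":0,"tz":0,"spin":0},{"tx":0,"ty":0,"tz":0,"spin":0},{"tx":0,"ty":0,"tz":0,"spin":0},{"tx":0,"ty":0,"tz":0,"spin":0}], gripper=-1)

```text
t: 8.45
ee_pos: [521.6, -23.7, 76.2]
orientation: [-3.078, -0.63, 0.0]
ft_force: [-0.7, 1.1, 0.8]
width: 87.4
grasp_force: 0.0
```

Request:
apply_moves(targets=[{"tx":0,"ty":0,"tz":0.015,"spin":0},{"tx":0,"ty":0,"tz":0.045,"spin":0},{"tx":0,"ty":0,"tz":0.075,"spin":8},{"tx":0,"ty":0,"tz":0.1,"spin":16},{"tx":-0.005,"ty":0.022,"tz":0.1,"spin":24},{"tx":-0.01,"ty":0.044,"tz":0.1,"spin":32},{"tx":-0.015,"ty":0.066,"tz":0.1,"spin":40},{"tx":-0.0205,"ty":0.0875,"tz":0.1,"spin":48}])

```text
t: 9.25
ee_pos: [500.9, 64.6, 176.3]
orientation: [2.55, 1.834, 0.0]
ft_force: [0.1, -0.0, -0.6]
width: 87.5
grasp_force: 0.0
```

Request:
apply_moves(targets=[{"tx":0,"ty":0,"tz":0,"spin":8},{"tx":0,"ty":0,"tz":0,"spin":16},{"tx":0,"ty":0,"tz":0,"spin":24},{"tx":0,"ty":0,"tz":0,"spin":32},{"tx":0,"ty":0,"tz":0,"spin":32},{"tx":0,"ty":0,"tz":-0.02,"spin":32},{"tx":0,"ty":0,"tz":-0.04,"spin":32},{"tx":0,"ty":0,"tz":-0.05,"spin":32}])

```text
t: 10.05
ee_pos: [500.3, 63.7, 124.9]
orientation: [-1.956, -2.456, 0.002]
ft_force: [0.2, -0.4, -0.4]
width: 87.7
grasp_force: 0.0
```

Run:
```python
from h import *
o=ctrl.get_obs();print(o["ee_pos"],o["orientation"],o["qpos"])
n="side";im=snap(n,n+"3.png"); u,v=map(int,proj(n,(521,0,60))); c=im[v-60:v+50,u-55:u+55,::-1]; cv2.imwrite("pics/c3.png",cv2.resize(c,(550,550),interpolation=2))
for k in("core_mid","long_core","sleeve_handle"): print(k,[(x["score"],x["uv"]) for x in ctrl.pinpoint(k,n)[:1]])
print(proj(n,(521.6,-23.7,82.5)),proj(n,(521.6,-23.7,40)),proj(n,(501,64,112)))
```

```text
[500.28800199  63.68132848 124.90852825] [-1.95633013e+00 -2.45649650e+00  1.93161750e-03] [ 1.03002429e-01  3.94814359e-01  1.96120897e+00  1.82580621e-05
  7.87339705e-01 -1.22734668e-01]
core_mid [(0.81, [308.7, 204.0])]
long_core [(0.76, [311.8, 215.0])]
sleeve_handle [(0.9, [340.3, 206.3])]
[307.81028788 200.58087791] [307.92057937 212.06492101] [338.56136323 205.41688775]
```

View pics/c3.png

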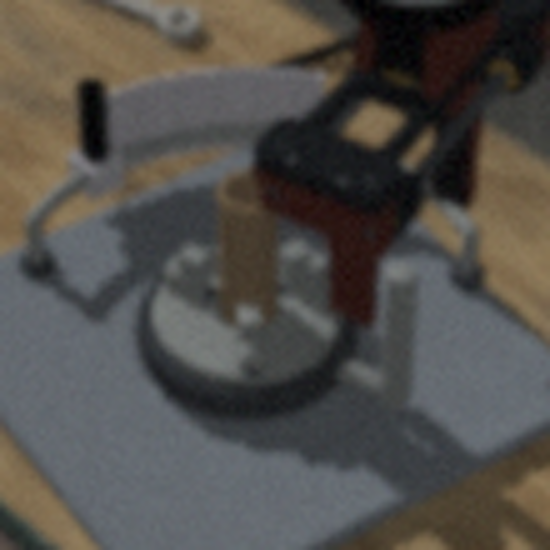

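The core stands upright in the middle of the jaws (crop ~(248,250)), and the open fingers straddle the handle, whose top is at (398,270). I'll lower and grip it.

Request:
apply_moves(targets=[{"tx":0,"ty":0,"tz":-0.01,"spin":0},{"tx":0,"ty":0,"tz":-0.02,"spin":0},{"tx":0,"ty":0,"tz":-0.03,"spin":0},{"tx":0,"ty":0,"tz":-0.04,"spin":0},{"tx":0,"ty":0,"tz":-0.05,"spin":0},{"tx":0,"ty":0,"tz":-0.055,"spin":0},{"tx":0,"ty":0,"tz":-0.055,"spin":0},{"tx":0,"ty":0,"tz":-0.055,"spin":0}])

```text
t: 11.05
ee_pos: [501.2, 63.8, 71.1]
orientation: [-1.953, -2.461, 0.0]
ft_force: [0.4, -0.5, 0.5]
width: 87.9
grasp_force: 0.0
```

Request:
apply_moves(targets=[{"tx":0,"ty":0,"tz":0,"spin":0},{"tx":0,"ty":0,"tz":0,"spin":0},{"tx":0,"ty":0,"tz":0,"spin":0},{"tx":0,"ty":0,"tz":0,"spin":0},{"tx":0,"ty":0,"tz":0,"spin":0},{"tx":0,"ty":0,"tz":0,"spin":0},{"tx":0,"ty":0,"tz":0,"spin":0},{"tx":0,"ty":0,"tz":0,"spin":0}], gripper=1)

```text
t: 11.85
ee_pos: [501.1, 63.8, 71.2]
orientation: [1.953, 2.461, 0.0]
ft_force: [-0.3, -0.2, 0.1]
width: 27.1
grasp_force: 0.0
```

Run:
```python
from h import *
o=ctrl.get_obs();print(o["ee_pos"],o["orientation"],o["ft_force"],o["moment"],o["width"])
C=np.array([521.6,-23.7]);e=o["ee_pos"][:2]-C;th=np.arctan2(e[1],e[0]);print(np.degrees(th),np.hypot(*e))
for d in range(6,73,3):
    a=th-np.radians(d); p=90*np.array([np.cos(a),np.sin(a)])-90*np.array([np.cos(th),np.sin(th)]); print(-d,(p/1000).round(4))
```

```text
[501.09498177  63.79237922  71.17131956] [1.95273772e+00 2.46096135e+00 4.01056372e-06] [-0.2939266  -0.21319072  0.06955629] [-0.0816861  -0.11379381 -0.001866  ] 27.123949020518797
103.18998488604588 89.86307470328781
-6 [0.0093 0.0017]
-9 [0.014  0.0021]
-12 [0.0187 0.0024]
-15 [0.0234 0.0023]
-18 [0.0281 0.0021]
-21 [0.0328 0.0015]
-24 [0.0374 0.0008]
-27 [ 0.042  -0.0002]
-30 [ 0.0466 -0.0015]
-33 [ 0.051 -0.003]
-36 [ 0.0554 -0.0047]
-39 [ 0.0597 -0.0066]
-42 [ 0.0639 -0.0088]
-45 [ 0.068  -0.0111]
-48 [ 0.0719 -0.0137]
-51 [ 0.0757 -0.0165]
-54 [ 0.0794 -0.0195]
-57 [ 0.0828 -0.0227]
-60 [ 0.0862 -0.026 ]
-63 [ 0.0893 -0.0295]
-66 [ 0.0922 -0.0332]
-69 [ 0.095  -0.0371]
-72 [ 0.0975 -0.041 ]
```

Request:
apply_moves(targets=[{"tx":0,"ty":0,"tz":0,"spin":0},{"tx":0,"ty":0,"tz":0,"spin":0},{"tx":0,"ty":0,"tz":0,"spin":0},{"tx":0.0047,"ty":0.0009,"tz":0,"spin":-3},{"tx":0.0093,"ty":0.0017,"tz":0,"spin":-6},{"tx":0.014,"ty":0.0021,"tz":0,"spin":-9},{"tx":0.0187,"ty":0.0024,"tz":0,"spin":-12},{"tx":0.0234,"ty":0.0023,"tz":0,"spin":-15}])

```text
t: 12.65
ee_pos: [523.3, 66.2, 71.0]
orientation: [-2.258, -2.181, 0.003]
ft_force: [-4.9, 1.7, 3.8]
width: 15.7
grasp_force: 30.0
```

Request:
apply_moves(targets=[{"tx":0.0047,"ty":-0.0002,"tz":0,"spin":-3},{"tx":0.0094,"ty":-0.0008,"tz":0,"spin":-6},{"tx":0.014,"ty":-0.0015,"tz":0,"spin":-9},{"tx":0.0186,"ty":-0.0025,"tz":0,"spin":-12},{"tx":0.0232,"ty":-0.0038,"tz":0,"spin":-15},{"tx":0.0276,"ty":-0.0053,"tz":0,"spin":-18},{"tx":0.032,"ty":-0.007,"tz":0,"spin":-21},{"tx":0.0363,"ty":-0.0089,"tz":0,"spin":-24}])

```text
t: 13.45
ee_pos: [560.0, 57.7, 71.0]
orientation: [-2.663, -1.664, 0.002]
ft_force: [-4.9, 2.3, 3.5]
width: 15.4
grasp_force: 30.0
```

Run:
```python
from h import *
o=ctrl.get_obs();print(o["ee_pos"],o["ft_force"],o["moment"],o["width"],o["qpos"].round(2))
n="side";print([(x["score"],x["uv"]) for k in("core_mid","long_core") for x in ctrl.pinpoint(k,n)[:1]])
C=np.array([521.6,-23.7])
e=o["ee_pos"][:2]-C;print(np.degrees(np.arctan2(e[1],e[0])),np.hypot(*e))
```

```text
[560.00014488  57.68841998  71.02230389] [-4.87174013  2.30090485  3.45877733] [0.44140355 0.68116384 0.08505407] 15.428612341819797 [0.08 0.55 1.85 0.   0.74 0.53]
[(0.81, [308.7, 204.0]), (0.76, [311.8, 215.0])]
64.74143492177068 89.99247765159635
```

Request:
apply_moves(targets=[{"tx":0.0042,"ty":-0.0022,"tz":0,"spin":-3},{"tx":0.0083,"ty":-0.0045,"tz":0,"spin":-6},{"tx":0.0122,"ty":-0.0071,"tz":0,"spin":-9},{"tx":0.0148,"ty":-0.009,"tz":0,"spin":-11},{"tx":0.016,"ty":-0.0099,"tz":0,"spin":-12},{"tx":0.0172,"ty":-0.0109,"tz":0,"spin":-13},{"tx":0.0185,"ty":-0.0119,"tz":0,"spin":-14},{"tx":0.0197,"ty":-0.0129,"tz":0,"spin":-15}])

```text
t: 14.35
ee_pos: [580.0, 45.1, 71.0]
orientation: [-2.856, -1.307, 0.001]
ft_force: [-2.9, 4.8, 2.1]
width: 15.9
grasp_force: 30.0
```

Run:
```python
from h import *
ctrl.get_image("side")
o=ctrl.get_obs();print(o["ee_pos"],o["ft_force"],o["moment"],o["width"])
n="side";print([(x["score"],x["uv"]) for k in("core_mid","long_core") for x in ctrl.pinpoint(k,n)[:1]])
C=np.array([521.6,-23.7]);e=o["ee_pos"][:2]-C;print(np.degrees(np.arctan2(e[1],e[0])),np.hypot(*e))
```

```text
[580.14817966  44.90201757  71.03903365] [-2.9757333   2.95157626  1.64923264] [0.68912793 0.49692484 0.0146546 ] 15.458169741087335
[(0.48, [308.2, 200.7]), (0.47, [307.9, 212.6])]
49.52100330387902 90.1893904845855
```

Request:
apply_moves(targets=[{"tx":0.0012,"ty":-0.001,"tz":0,"spin":-1},{"tx":0.0023,"ty":-0.0021,"tz":0,"spin":-2},{"tx":0.0034,"ty":-0.0032,"tz":0,"spin":-3},{"tx":0.004,"ty":-0.0038,"tz":0,"spin":-3.5},{"tx":0.0046,"ty":-0.0043,"tz":0,"spin":-4},{"tx":0.0051,"ty":-0.0049,"tz":0,"spin":-4.5},{"tx":0.0057,"ty":-0.0054,"tz":0,"spin":-5},{"tx":0.0057,"ty":-0.0054,"tz":0,"spin":-5}])

```text
t: 15.3
ee_pos: [586.0, 39.6, 71.1]
orientation: [-2.91, -1.181, -0.0]
ft_force: [-2.4, 4.4, 1.0]
width: 15.2
grasp_force: 30.0
```

Request:
apply_moves(targets=[{"tx":0.0006,"ty":-0.0006,"tz":0,"spin":-0.5},{"tx":0.0011,"ty":-0.0011,"tz":0,"spin":-1},{"tx":0.0016,"ty":-0.0017,"tz":0,"spin":-1.5},{"tx":0.0022,"ty":-0.0023,"tz":0,"spin":-2},{"tx":0.0027,"ty":-0.0028,"tz":0,"spin":-2.5},{"tx":0.0032,"ty":-0.0034,"tz":0,"spin":-3},{"tx":0.0032,"ty":-0.0034,"tz":0,"spin":-3},{"tx":0.0032,"ty":-0.0034,"tz":0,"spin":-3}])

```text
t: 16.1
ee_pos: [589.2, 36.2, 71.1]
orientation: [-2.94, -1.105, -0.0]
ft_force: [-2.0, 5.1, 1.5]
width: 15.5
grasp_force: 30.0
```

Request:
apply_moves(targets=[{"tx":0.0005,"ty":-0.0006,"tz":0,"spin":-0.5},{"tx":0.001,"ty":-0.0012,"tz":0,"spin":-1},{"tx":0.0015,"ty":-0.0018,"tz":0,"spin":-1.5},{"tx":0.002,"ty":-0.0024,"tz":0,"spin":-2},{"tx":0.002,"ty":-0.0024,"tz":0,"spin":-2},{"tx":0.002,"ty":-0.0024,"tz":0,"spin":-2},{"tx":0.002,"ty":-0.0024,"tz":0,"spin":-2},{"tx":0.002,"ty":-0.0024,"tz":0,"spin":-2}])

```text
t: 16.9
ee_pos: [591.3, 33.8, 71.1]
orientation: [-2.959, -1.054, -0.001]
ft_force: [-1.9, 5.6, 0.9]
width: 15.6
grasp_force: 30.0
```

Run:
```python
from h import *
o=ctrl.get_obs();print(o["ee_pos"],o["ft_force"])
n="side";im=snap(n,n+"4.png"); u,v=map(int,proj(n,(521,-10,70))); c=im[v-45:v+45,u-45:u+45,::-1]; cv2.imwrite("pics/c4.png",cv2.resize(c,(580,580),interpolation=2))
print([(x["score"],x["uv"]) for k in("core_mid","long_core","sleeve_handle") for x in ctrl.pinpoint(k,n)[:1]],u,v)
```

```text
[591.30419186  33.8301471   71.07141219] [-1.93050197  5.59885674  0.89508964]
[(0.5, [307.6, 196.9]), (0.58, [309.6, 214.1]), (0.8, [306.5, 219.5])] 311 206
```

View pics/c4.png

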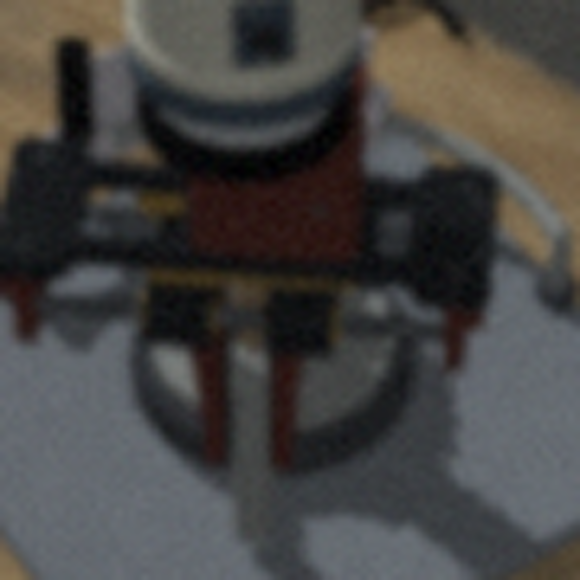

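The gripper, holding the handle at crop ~(250,430), hides the core. The force is still only friction, so I'll keep turning carefully.

Request:
apply_moves(targets=[{"tx":0.0005,"ty":-0.0006,"tz":0,"spin":-0.5},{"tx":0.001,"ty":-0.0012,"tz":0,"spin":-1},{"tx":0.0015,"ty":-0.0018,"tz":0,"spin":-1.5},{"tx":0.002,"ty":-0.0025,"tz":0,"spin":-2},{"tx":0.002,"ty":-0.0025,"tz":0,"spin":-2},{"tx":0.002,"ty":-0.0025,"tz":0,"spin":-2},{"tx":0.002,"ty":-0.0025,"tz":0,"spin":-2},{"tx":0.002,"ty":-0.0025,"tz":0,"spin":-2}])

```text
t: 17.9
ee_pos: [593.0, 31.7, 71.1]
orientation: [-2.976, -1.002, 0.0]
ft_force: [-2.6, 6.5, 1.7]
width: 15.8
grasp_force: 30.0
```

Request:
apply_moves(targets=[{"tx":0.0005,"ty":-0.0006,"tz":0,"spin":-0.5},{"tx":0.001,"ty":-0.0013,"tz":0,"spin":-1},{"tx":0.0014,"ty":-0.0019,"tz":0,"spin":-1.5},{"tx":0.0019,"ty":-0.0025,"tz":0,"spin":-2},{"tx":0.0019,"ty":-0.0025,"tz":0,"spin":-2},{"tx":0.0019,"ty":-0.0025,"tz":0,"spin":-2},{"tx":0.0019,"ty":-0.0025,"tz":0,"spin":-2},{"tx":0.0019,"ty":-0.0025,"tz":0,"spin":-2}])

```text
t: 18.7
ee_pos: [594.5, 29.8, 71.1]
orientation: [-2.992, -0.95, 0.001]
ft_force: [-4.4, 10.3, 3.0]
width: 15.6
grasp_force: 30.0
```

Run:
```python
from h import *
o=ctrl.get_obs();print(o["ee_pos"],o["ft_force"],o["moment"],o["joint_torque"].round(1),o["width"])
e=o["ee_pos"][:2]-np.array([521.6,-23.7]);print(np.degrees(np.arctan2(e[1],e[0])),np.hypot(*e))
```

```text
[594.53987584  29.75170729  71.07064349] [-4.44925174 10.32746921  2.96696292] [1.56648926 0.67231897 0.22011674] [ -6.2 -55.4 -21.8  -1.8  -1.2   0.2] 15.598922091735057
36.23465957512455 90.428482792412
```

Request:
apply_moves(targets=[{"tx":0.0005,"ty":-0.0006,"tz":0,"spin":-0.5},{"tx":0.001,"ty":-0.0013,"tz":0,"spin":-1},{"tx":0.0014,"ty":-0.0019,"tz":0,"spin":-1.5},{"tx":0.0019,"ty":-0.0026,"tz":0,"spin":-2},{"tx":0.0024,"ty":-0.0032,"tz":0,"spin":-2.5},{"tx":0.0028,"ty":-0.0039,"tz":0,"spin":-3},{"tx":0.0028,"ty":-0.0039,"tz":0,"spin":-3},{"tx":0.0028,"ty":-0.0039,"tz":0,"spin":-3}])

```text
t: 19.5
ee_pos: [595.5, 27.7, 71.0]
orientation: [-3.014, -0.869, 0.005]
ft_force: [-10.2, 20.1, 7.6]
width: 15.6
grasp_force: 30.0
```

Run:
```python
from h import *
o=ctrl.get_obs();print(o["ee_pos"],o["ft_force"],o["moment"],o["joint_torque"].round(1),o["width"])
e=o["ee_pos"][:2]-np.array([521.6,-23.7]);print(np.degrees(np.arctan2(e[1],e[0])),np.hypot(*e))
```

```text
[595.48758233  27.70739043  71.02252696] [-10.22214548  20.05162984   7.58063611] [2.95420163e+00 1.51742734e+00 2.71960079e-03] [-12.3 -53.5 -24.3  -3.9  -2.8   0. ] 15.554069298143869
34.828321002858154 90.011635985906
```

Request:
apply_moves(targets=[{"tx":0.0005,"ty":-0.0007,"tz":0,"spin":0},{"tx":0.001,"ty":-0.0014,"tz":0,"spin":0},{"tx":0.0015,"ty":-0.0021,"tz":0,"spin":0},{"tx":0.0015,"ty":-0.0021,"tz":0,"spin":0},{"tx":0.0015,"ty":-0.0021,"tz":0,"spin":0},{"tx":0.0015,"ty":-0.0021,"tz":0,"spin":0},{"tx":0.0015,"ty":-0.0021,"tz":0,"spin":0},{"tx":0.0015,"ty":-0.0021,"tz":0,"spin":0}])

```text
t: 20.3
ee_pos: [595.5, 27.6, 71.0]
orientation: [-3.011, -0.867, 0.009]
ft_force: [-15.3, 30.3, 12.5]
width: 15.7
grasp_force: 30.0
```

Request:
apply_moves(targets=[{"tx":-0.0008,"ty":0.0011,"tz":0,"spin":0},{"tx":-0.0016,"ty":0.0022,"tz":0,"spin":0},{"tx":-0.0022,"ty":0.003,"tz":0,"spin":0},{"tx":-0.0022,"ty":0.003,"tz":0,"spin":0},{"tx":-0.0022,"ty":0.003,"tz":0,"spin":0},{"tx":-0.0022,"ty":0.003,"tz":0,"spin":0},{"tx":-0.0022,"ty":0.003,"tz":0,"spin":0},{"tx":-0.0022,"ty":0.003,"tz":0,"spin":0}])

```text
t: 21.1
ee_pos: [595.5, 27.7, 71.0]
orientation: [-3.015, -0.87, 0.004]
ft_force: [-7.7, 14.3, 6.4]
width: 15.5
grasp_force: 30.0
```

Request:
apply_moves(targets=[{"tx":0,"ty":0,"tz":0,"spin":0},{"tx":0,"ty":0,"tz":0,"spin":0},{"tx":0,"ty":0,"tz":0,"spin":0},{"tx":0,"ty":0,"tz":0,"spin":0},{"tx":0,"ty":0,"tz":0,"spin":0},{"tx":0,"ty":0,"tz":0,"spin":0},{"tx":0,"ty":0,"tz":0,"spin":0},{"tx":0,"ty":0,"tz":0,"spin":0}], gripper=-0.3)

```text
t: 21.9
ee_pos: [597.4, 25.0, 71.2]
orientation: [3.019, 0.869, 0.0]
ft_force: [0.4, -1.1, -0.3]
width: 57.2
grasp_force: 0.0
```

Request:
apply_moves(targets=[{"tx":0,"ty":0,"tz":0.02,"spin":0},{"tx":0,"ty":0,"tz":0.05,"spin":0},{"tx":0,"ty":0,"tz":0.08,"spin":0},{"tx":0,"ty":0,"tz":0.11,"spin":0},{"tx":-0.015,"ty":-0.03,"tz":0.12,"spin":0},{"tx":-0.03,"ty":-0.07,"tz":0.12,"spin":0},{"tx":-0.045,"ty":-0.11,"tz":0.12,"spin":0},{"tx":-0.06,"ty":-0.15,"tz":0.12,"spin":0}])

```text
t: 22.7
ee_pos: [536.7, -126.1, 191.5]
orientation: [3.018, 0.871, 0.001]
ft_force: [-0.2, -0.0, -0.8]
width: 57.2
grasp_force: 0.0
```

Run:
```python
from h import *
o=ctrl.get_obs();print(o["ee_pos"],o["orientation"],o["ft_force"],o["width"])
n="side";im=snap(n,n+"5.png"); u,v=map(int,proj(n,(521,-30,60))); c=im[v-60:v+50,u-55:u+55,::-1]; cv2.imwrite("pics/c5.png",cv2.resize(c,(580,580),interpolation=2))
print(u,v)
for k in("core_mid","long_core","sleeve_handle","guard_handle"): print(k,[(x["score"],x["uv"]) for x in ctrl.pinpoint(k,n)[:1]])
for p in [(521.6,-23.7,82.5),(521.6,-23.7,40),(595.5,28,112),(509.8,-153,110)]: print(proj(n,p))
```

```text
[ 536.73364114 -126.1067362   191.52187436] [3.01808743e+00 8.70679891e-01 9.12108197e-04] [-0.16629976 -0.02185067 -0.78766881] 57.18618367441764
306 205
core_mid [(0.64, [306.0, 199.2])]
long_core [(0.52, [305.5, 198.3])]
sleeve_handle [(0.79, [305.5, 220.6])]
guard_handle [(0.62, [276.2, 166.8])]
[307.81028788 200.58087791]
[307.92057937 212.06492101]
[301.03060237 217.60297286]
[277.07058688 167.41509935]
```

View pics/c5.png

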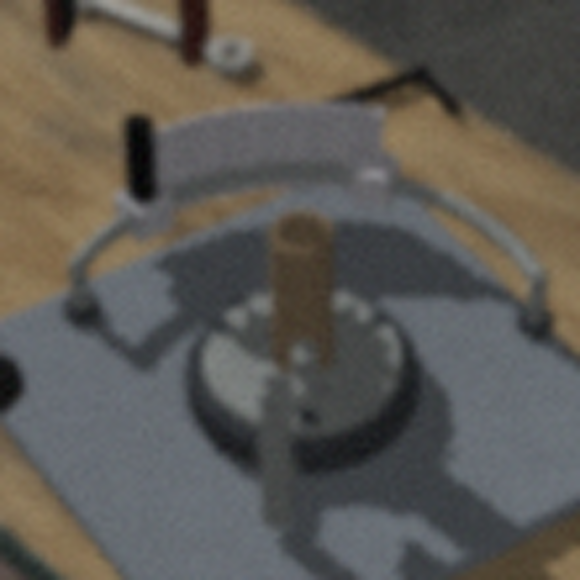

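The core stands in the chuck at crop ~(302,290), with jaws against it on three sides, and the sleeve handle is in front at (277,450). The guard handle top is at (140,120). I'll go to the guard handle next.

Request:
apply_moves(targets=[{"tx":-0.01,"ty":-0.01,"tz":0,"spin":8},{"tx":-0.02,"ty":-0.02,"tz":0,"spin":16},{"tx":-0.0265,"ty":-0.027,"tz":0,"spin":24},{"tx":-0.0265,"ty":-0.027,"tz":-0.02,"spin":32},{"tx":-0.0265,"ty":-0.027,"tz":-0.04,"spin":40},{"tx":-0.0265,"ty":-0.027,"tz":-0.05,"spin":48},{"tx":-0.0265,"ty":-0.027,"tz":-0.06,"spin":48},{"tx":-0.0265,"ty":-0.027,"tz":-0.065,"spin":48}])

```text
t: 23.75
ee_pos: [511.1, -150.8, 125.3]
orientation: [-2.406, -2.019, 0.001]
ft_force: [-0.1, 0.4, -0.3]
width: 57.1
grasp_force: 0.0
```

Request:
apply_moves(targets=[{"tx":0,"ty":0,"tz":-0.01,"spin":0},{"tx":0,"ty":0,"tz":-0.02,"spin":0},{"tx":0,"ty":0,"tz":-0.03,"spin":0},{"tx":0,"ty":0,"tz":-0.036,"spin":0},{"tx":0,"ty":0,"tz":-0.036,"spin":0},{"tx":0,"ty":0,"tz":-0.036,"spin":0},{"tx":0,"ty":0,"tz":-0.036,"spin":0},{"tx":0,"ty":0,"tz":-0.036,"spin":0}])

```text
t: 24.55
ee_pos: [511.2, -152.0, 90.6]
orientation: [2.404, 2.022, 0.001]
ft_force: [0.4, 0.4, 0.2]
width: 57.1
grasp_force: 0.0
```

Request:
apply_moves(targets=[{"tx":0,"ty":0,"tz":0,"spin":0},{"tx":0,"ty":0,"tz":0,"spin":0},{"tx":0,"ty":0,"tz":0,"spin":0},{"tx":0,"ty":0,"tz":0,"spin":0},{"tx":0,"ty":0,"tz":0,"spin":0},{"tx":0,"ty":0,"tz":0,"spin":0},{"tx":0,"ty":0,"tz":0,"spin":0},{"tx":0,"ty":0,"tz":0,"spin":0}], gripper=1)

```text
t: 25.35
ee_pos: [511.0, -152.0, 90.2]
orientation: [2.404, 2.022, 0.0]
ft_force: [1.0, -1.5, 0.1]
width: 15.2
grasp_force: 30.0
```

Run:
```python
from h import *
o=ctrl.get_obs();print(o["ee_pos"],o["orientation"],o["ft_force"],o["width"],o["qpos"].round(2))
C=np.array([521.6,-23.7]);e=o["ee_pos"][:2]-C;th=np.arctan2(e[1],e[0]);print(np.degrees(th),np.hypot(*e))
for d in list(range(3,46,3))+[46]:
    a=th-np.radians(d); p=130*np.array([np.cos(a),np.sin(a)])-130*np.array([np.cos(th),np.sin(th)]); print(-d,(p/1000).round(4))
```

```text
[ 511.04012098 -151.9638805    90.1894433 ] [2.40393381e+00 2.02210599e+00 2.25927002e-04] [ 0.99252545 -1.4631994   0.08559357] 15.193010412109818 [-0.31  0.49  1.92 -0.    0.74 -0.14]
-94.70650838912553 128.6978402561089
-3 [-0.0068  0.0007]
-6 [-0.0135  0.0018]
-9 [-0.0201  0.0033]
-12 [-0.0267  0.005 ]
-15 [-0.0332  0.0072]
-18 [-0.0395  0.0096]
-21 [-0.0457  0.0124]
-24 [-0.0518  0.0155]
-27 [-0.0577  0.019 ]
-30 [-0.0634  0.0227]
-33 [-0.0688  0.0267]
-36 [-0.0741  0.031 ]
-39 [-0.0792  0.0356]
-42 [-0.084   0.0404]
-45 [-0.0885  0.0455]
-46 [-0.0899  0.0472]
```

Gripped. I'll sweep it clockwise.

Request:
apply_moves(targets=[{"tx":-0.0068,"ty":0.0007,"tz":0,"spin":-3},{"tx":-0.0135,"ty":0.0018,"tz":0,"spin":-6},{"tx":-0.0201,"ty":0.0033,"tz":0,"spin":-9},{"tx":-0.0267,"ty":0.005,"tz":0,"spin":-12},{"tx":-0.0332,"ty":0.0072,"tz":0,"spin":-15},{"tx":-0.0395,"ty":0.0096,"tz":0,"spin":-18},{"tx":-0.0457,"ty":0.0124,"tz":0,"spin":-21},{"tx":-0.0518,"ty":0.0155,"tz":0,"spin":-24}])

```text
t: 26.15
ee_pos: [459.7, -136.4, 90.2]
orientation: [2.773, 1.474, 0.002]
ft_force: [2.9, 2.2, -3.6]
width: 15.1
grasp_force: 30.0
```

Request:
apply_moves(targets=[{"tx":-0.0059,"ty":0.0035,"tz":0,"spin":-3},{"tx":-0.0116,"ty":0.0072,"tz":0,"spin":-6},{"tx":-0.017,"ty":0.0112,"tz":0,"spin":-9},{"tx":-0.0205,"ty":0.014,"tz":0,"spin":-11},{"tx":-0.024,"ty":0.017,"tz":0,"spin":-13},{"tx":-0.0257,"ty":0.0186,"tz":0,"spin":-14},{"tx":-0.0274,"ty":0.0201,"tz":0,"spin":-15},{"tx":-0.0274,"ty":0.0201,"tz":0,"spin":-15}])

```text
t: 26.95
ee_pos: [432.3, -116.0, 90.2]
orientation: [2.942, 1.102, 0.002]
ft_force: [4.1, 3.9, -5.0]
width: 15.4
grasp_force: 30.0
```

Request:
apply_moves(targets=[{"tx":-0.0008,"ty":0.0008,"tz":0,"spin":-0.5},{"tx":-0.0016,"ty":0.0016,"tz":0,"spin":-1},{"tx":-0.0024,"ty":0.0024,"tz":0,"spin":-1.5},{"tx":-0.0032,"ty":0.0032,"tz":0,"spin":-2},{"tx":-0.004,"ty":0.004,"tz":0,"spin":-2.5},{"tx":-0.0048,"ty":0.0048,"tz":0,"spin":-3},{"tx":-0.0055,"ty":0.0056,"tz":0,"spin":-3.5},{"tx":-0.0055,"ty":0.0056,"tz":0,"spin":-3.5}])

```text
t: 27.75
ee_pos: [427.1, -110.6, 90.2]
orientation: [2.973, 1.012, 0.003]
ft_force: [5.6, 2.8, -6.3]
width: 15.1
grasp_force: 30.0
```

Request:
apply_moves(targets=[{"tx":-0.0007,"ty":0.0009,"tz":0,"spin":-0.5},{"tx":-0.0014,"ty":0.0018,"tz":0,"spin":-1},{"tx":-0.0022,"ty":0.0026,"tz":0,"spin":-1.5},{"tx":-0.0029,"ty":0.0035,"tz":0,"spin":-2},{"tx":-0.0036,"ty":0.0044,"tz":0,"spin":-2.5},{"tx":-0.0036,"ty":0.0044,"tz":0,"spin":-2.5},{"tx":-0.0036,"ty":0.0044,"tz":0,"spin":-2.5},{"tx":-0.0036,"ty":0.0044,"tz":0,"spin":-2.5}])

```text
t: 28.55
ee_pos: [427.2, -110.2, 90.4]
orientation: [2.985, 0.949, 0.01]
ft_force: [12.2, -24.5, -24.8]
width: 15.3
grasp_force: 30.0
```

Request:
apply_moves(targets=[{"tx":0.0006,"ty":-0.0007,"tz":0,"spin":0},{"tx":0.0012,"ty":-0.0014,"tz":0,"spin":0},{"tx":0.0012,"ty":-0.0014,"tz":0,"spin":0},{"tx":0.0012,"ty":-0.0014,"tz":0,"spin":0},{"tx":0.0012,"ty":-0.0014,"tz":0,"spin":0},{"tx":0.0012,"ty":-0.0014,"tz":0,"spin":0},{"tx":0.0012,"ty":-0.0014,"tz":0,"spin":0},{"tx":0.0012,"ty":-0.0014,"tz":0,"spin":0}])

```text
t: 29.35
ee_pos: [427.2, -110.3, 90.3]
orientation: [2.988, 0.949, 0.008]
ft_force: [9.8, -14.7, -18.1]
width: 15.2
grasp_force: 30.0
```

Request:
apply_moves(targets=[{"tx":0,"ty":0,"tz":0,"spin":0},{"tx":0,"ty":0,"tz":0,"spin":0},{"tx":0,"ty":0,"tz":0,"spin":0},{"tx":0,"ty":0,"tz":0,"spin":0},{"tx":0,"ty":0,"tz":0,"spin":0},{"tx":0,"ty":0,"tz":0,"spin":0},{"tx":0,"ty":0,"tz":0,"spin":0},{"tx":0,"ty":0,"tz":0,"spin":0}], gripper=-0.3)

```text
t: 30.15
ee_pos: [423.8, -107.7, 90.2]
orientation: [2.995, 0.948, 0.0]
ft_force: [-0.4, -0.1, -0.3]
width: 57.1
grasp_force: 0.0
```

Request:
apply_moves(targets=[{"tx":0,"ty":0,"tz":0.02,"spin":0},{"tx":0,"ty":0,"tz":0.05,"spin":0},{"tx":0,"ty":0,"tz":0.08,"spin":0},{"tx":0,"ty":0,"tz":0.11,"spin":0},{"tx":-0.01,"ty":-0.04,"tz":0.12,"spin":0},{"tx":-0.02,"ty":-0.08,"tz":0.12,"spin":0},{"tx":-0.03,"ty":-0.12,"tz":0.12,"spin":0},{"tx":-0.04,"ty":-0.16,"tz":0.12,"spin":0}])

```text
t: 30.95
ee_pos: [383.3, -269.1, 210.5]
orientation: [2.994, 0.949, 0.001]
ft_force: [1.0, 0.2, 0.1]
width: 57.2
grasp_force: 0.0
```

Run:
```python
from h import *
o=ctrl.get_obs();print(o["ee_pos"],o["ft_force"],o["width"])
ims=[]
for n in("top","side"):
    im=snap(n,n+"6.png"); u,v=map(int,proj(n,(505,-40,60))); c=im[v-60:v+60,u-60:u+60,::-1]; ims.append(cv2.resize(c,(400,400),interpolation=2))
    for k in("core_mid","sleeve_handle","guard_handle"): print(n,k,[(x["score"],x["uv"]) for x in ctrl.pinpoint(k,n)[:1]])
    for p in [(521.6,-23.7,82.5),(595.5,28,112),(425.6,-111.4,110)]: print(proj(n,p))
cv2.imwrite("pics/c6.png",np.hstack(ims))
```

```text
[ 383.25553384 -269.08546985  210.50661565] [1.01509395 0.22787564 0.06959911] 57.15404093077043
top core_mid [(0.62, [319.6, 185.7])]
top sleeve_handle [(0.82, [296.1, 155.1])]
top guard_handle [(0.75, [349.5, 217.5])]
[317.53414825 181.08674511]
[298.84579034 151.77218662]
[349.85841569 215.77901746]
side core_mid [(0.64, [307.6, 197.7])]
side sleeve_handle [(0.73, [303.9, 218.9])]
side guard_handle [(0.71, [312.2, 158.6])]
[307.81028788 200.58087791]
[301.03060237 217.60297286]
[310.12637395 160.23611133]
```

View pics/c6.png

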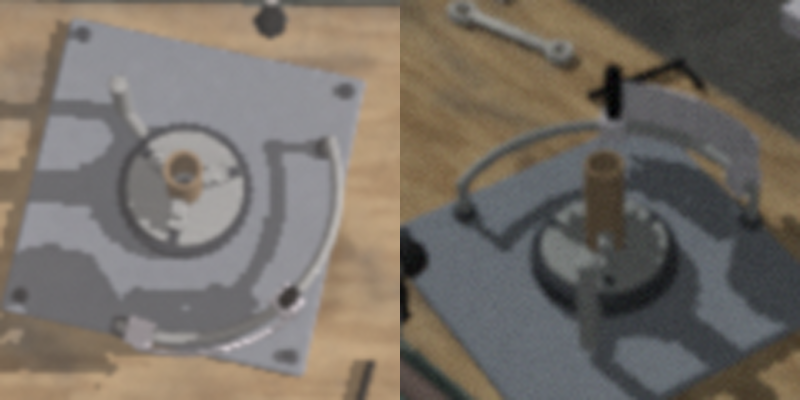

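Run:
```python
from h import *
U=lambda n,x,y:np.array([int(proj(n,(505,-40,60))[0])-60+x/3.333-.4,int(proj(n,(505,-40,60))[1])-60+y/3.333-.4])
t=U("top",184,170);s=U("side",205,159)
print(onz("top",t,125),onz("side",s,125),tri({"top":t,"side":s}))
print("face ctr",onz("top",U("top",185,190),30),onz("side",U("side",205,253),36))
for z in(40,66,125): print(z,[((proj(n,(521.6,-23.7,z))-U(n,0,0))*3.333).round(0) for n in("top","side")])
c=np.hstack([cv2.resize(cv2.imread(f"pics/{n}6.png")[int(v)-28:int(v)+28,int(u)-28:int(u)+28],(400,400),interpolation=cv2.INTER_LANCZOS4) for n in("top","side") for u,v in[proj(n,(521,-24,60))]])
cv2.imwrite("pics/c7.png",c)
```

```text
[520.59796501 -24.97617103 125.        ] [517.59391624 -26.26740796 125.        ] [519.80813053 -24.66378781 127.59059034]
face ctr [520.78976323 -24.69991799  30.        ] [527.44691001 -17.13746012  36.        ]
40 [array([184., 187.]), array([204., 242.])]
66 [array([183., 182.]), array([204., 218.])]
125 [array([182., 169.]), array([204., 163.])]
```

View pics/c7.png

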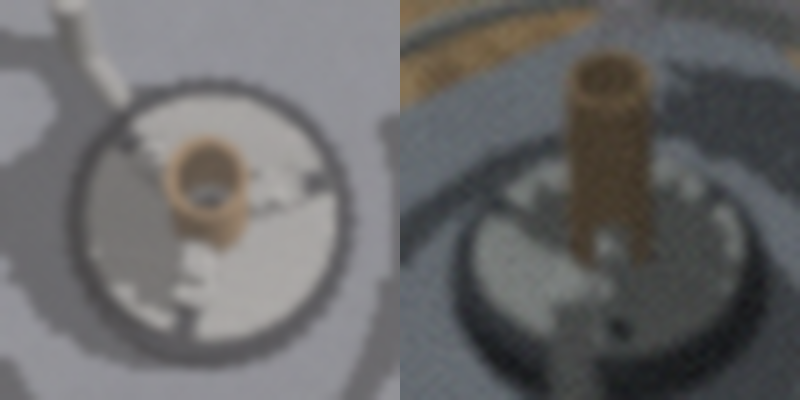

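The core stands upright on the axis, its top at crop (208,178), with all three jaws touching it. The guard is at its front stop and the gripper is clear of everything.

```bash
python3 -c "
from workcell import ctrl
print(ctrl.close_job())"
```

```text
the job is handed in; nothing more can be done
None
```

The job is handed in: the tall core stands gripped by all three jaws, the sleeve was turned until it would go no further (about 34 N at the handle), and the guard is at its front stop; I did not check by moving the core how firmly it is held.

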